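Tighten the hexagonal nut on the play spanner board

ROBOT

A 6-joint arm with a two-finger parallel gripper is mounted at the origin on the work surface. World frame = base frame: x ahead of the robot, y to its left, z up, the work surface at z = 0. Lengths are in m, angles in degrees, forces in N, time in s.
With the tool pointing down it reaches from about 0.4 to 0.825 m from the base axis. Payload 7 kg.
Tool frame: the origin (TCP) lies midway between the tips of the shut fingers; the grasp point (between the pads) lies 19 mm behind it; z points along the fingers, y is the direction in which the jaws open and shut (so a half turn about z gives the same grasp; the last joint's range is limited). The gripper opens to 88 mm and grips with 3 to 60 N. Pads are 19 mm wide; open, the fingers measure 130 mm over their backs; the gripper's body (78 mm by 193 mm) begins 47 mm behind the grasp point.
Start: joints at [-58.665, 20.546, 0.682, 0, -70.136, -16.507], TCP at [0.173, -0.653, 0.227] pointing down, gripper open.
Joint ranges: [-176.03, 176.03], [-82.01, 121.73], [-58.28, 71.71], [-173.87, 95.51], [-174.79, -0.11], [-173.66, 173.66]. Speed limits (degrees/s): [136.94, 136.94, 172.46, 180, 180, 180].

INTERFACE

Orientations are given as [roll, pitch, yaw] about the fixed x, y, z axes, in that order (R = Rz(yaw) Ry(pitch) Rx(roll)).
In Python, from plant import r gives the robot as it stands. The module is installed in compiled form; this text tells all that it offers.
- The arm moves only by the tool send_rows, never from a script. Its argument "motion" is a list of rows, each an object with "travel": the shift along the tool's x, y, z in m, a list of three; "spin": the turn about the tool's z in degrees. In form: [{"travel": [tx, ty, tz], "spin": spin}, ...]. A call has 1 to 5 rows; each row shifts and turns the pose as measured when the row begins, along the tool's axes as they then stand; what a row does not reach is not made up. A row lasts 1/12 s, in which the tool goes at most 41.7 mm and 7.16 degrees, less where a joint would pass 70% of its speed; a pose out of reach is approached as far as the arm can. A call is refused whole if a number of a shift passes 0.0417 or a number of a turn 7.16, either way. A call with a gripper value outside its range is refused whole. "gripper" is the gripper command: -1 is shut, 1 is fully open, values between are in proportion, set as the call begins (left out, the last holds). The fingers move at their own pace and stop on an object; "squeeze" is the grip in N (left out, the last holds). Time passes only in rows, so rows that do not move let the fingers close. It gives the time, the measured TCP pose, the force and the opening at its end, in the units of the state.
- r.get_state(): the state, without advancing time (a new reading comes with each control period).
- r.capture(name): name is "scene" or "top" or "wrist"; returns (picture, depth): 480x640x3 uint8, blue, green, red; 480x640 float32, m along the optical axis (not along the pixel's ray), 0 where there is no reading.
- r.get_calibration(name): a dict with "fov_y" (degrees; the focal length in pixels is half the picture's height over the tangent of half this angle, whatever the lens; pixels are square), "cx", "cy" (the principal point, pixels), "origin" and "orientation" of the camera in the world. Camera axes: x right, y down, z forward; pixel columns grow to the right and rows downward; lengths in m; the calibration is good to about 2 mm. A picture is of the moment at which its call begins: read the wrist's pose just before it. get_calibration takes no time and is no camera call; for the wrist camera it gives the pose at the moment of the call.
- r.close_job(): hands the job in, once; it reports no verdict.
Trained networks look in the newest picture that a camera, given by its name, has taken for a name from the list of things; names that differ only in an ending like _2 or _b are one class to them, and where a whole thing is asked for, a point or a joint stands for the part that bears it (a point fixed in the world has none). Each returns a list of dicts, best first, with "conf" (0 to 1); they miss things now and then, are a little off and sometimes report something else, mostly with a low value. They report only what shows in the picture. A call takes as long as a camera call.
- r.boxes_of(camera, target): "at" ([x, y, z] in m, in the coordinates of the camera as it stood for that picture, good to about 4 mm: the middle of the surface that is visible of it).
- r.pinpoint(camera, target): "at" ([x, y, z] in m, in the coordinates of the camera as it stood for that picture, good to about 4 mm: a listed point, or the origin of a listed thing).
The state is a dict: "time_s": time; "joints": joint angles; "qd": joint speeds; "joint_torque": joint torques, N m; "tcp_pos": TCP position; "eef_rot": TCP orientation; "contact_force": force on the tool from outside, world axes, zero at the start; "moment": the same for the moment, N m; "gripper_width": finger opening in m.
Only numpy, scipy, OpenCV 4.12 (cv2) and the standard library are available. Lean on these libraries where they do the work, as an engineer would, in place of code of your own. Each camera call takes 0.05 s, during which the arm holds its last target. There are 200 camera calls.

TASK

Of the two wooden play boards on the bench, take the one whose spanner sits round the hexagonal nut: roll the spanner's worm by its fin towards the nut until the jaws fit the nut snugly. Then swing that spanner's handle clockwise (seen from above) all the way to its far stop peg, so that the nut turns with it. Leave the other spanner, on the square nut, as it is.

Things in the scene. Friction and masses are not known exactly. Their poses are not given: they have to be found in the camera images.
- hex_board: Plywood play board with the hexagonal nut, 280 x 190 x 18 mm, fixed to the bench. Origin: middle of its underside; x runs lengthwise from the handle end to the nut end, y to the left. Two wooden stop pegs (16 mm thick, tops 52 mm above the bench) stand on it 114 mm from the nut's axis, one either side of the handle.
- hex_pivot (a point): Axis of bolt, nut and spanner, at the board's top face (18 mm above the bench). Wooden hexagonal nut: 44 mm across flats, 51 mm across corners, top 56 mm above the bench; bolt top 70 mm. Dark wooden spanner: from this axis outwards, jaws beside the nut (86 mm over their backs when open), head 60 mm wide from 30 to 82 mm out, then a handle 26 mm wide to 190 mm out.
- hex_grip (a point): Middle of the handle's top face, 155 mm out from the pivot, 56 mm above the bench; the handle runs straight from the pivot through this point. Head and handle are 30 mm thick, 26 to 56 mm above the bench, with 8 mm of air under them. Push the handle sideways with a shut gripper (about 2 to 4 N), or grip it across from above.
- hex_fin (a point): Mid tip of the worm's fin. The worm, a pale ribbed roller, lies across the head, axis 66 mm from the pivot, 56 mm above the bench. Fin: 32 mm wide, 8 mm thick, 55 mm long from that axis; at first it leans back over the handle, tip 105 to 109 mm above the bench. Push it along the handle towards the nut (2 to 4 N): it rolls over, closing both jaws, and stops firm on the nut. It stays as left.
- hex_worm (a joint): Roll of the worm (rad). 0: jaws 56 mm apart, fin leaning 0.45 rad (26 degrees) from upright, back over the handle. Grows as the fin is pushed towards the nut: upright at 0.45; the jaws close 14 mm per rad and meet the 44 mm nut at 0.86, the fin then leaning 0.41 rad (23 degrees) towards the nut. Starts at 0 to 0.15.
- hex_spanner (a joint): Swing of the spanner about the bolt (rad), growing clockwise seen from above. 0: at the first peg, handle pointing along the board's -x turned 25 degrees to its -y side; 0.87: at the far peg, 25 degrees to the +y side. Starts at 0 to 0.12; stays where it is left.
- hex_nut (a joint): Turn of the hexagonal nut about the bolt (rad), growing clockwise seen from above. When it equals the spanner joint, two flats are parallel to the jaws. Starts at 0 to 0.12. While the jaws are too wide the spanner swings without turning it.
- square_grip (a point): The same handle point on the other spanner, whose nut is square (37 mm); its board, spanner and worm are otherwise built alike. To be left as it is.
- square_fin (a point): The fin's tip on the worm of the square nut's spanner. To be left as it is.

How it is judged:
By the outcome, as a careful person would: the job done as asked, in the order asked, and still so for the second after the job is handed in, with the robot touching nothing.
It also fails if it takes over 38 s, if anything falls off the work surface, if the arm or the gripper's body presses on something with over 40 N, if the wrist force passes 120 N, or if a joint passes its speed limit or range.

## Working session

There is one attempt and no reset: what is moved stays moved. The work goes in short steps, Python scripts to look and compute and a tool call to move; the robot and the scene stay as the last step left them, time stands still between calls to the robot, and variables do not carry over. Pictures are saved under pics/ and viewed, about 8 in all and at most 12, crops included, and the job is handed in when it is done.

Besides the shell and the picture viewer there is one more tool, called after "Emit:" as name(argument=value, ...), one argument or row to a line, values as JSON. send_rows: Moves the arm, as the interface text tells. Its arguments: {"type":"object","properties":{"motion":{"type":"array"},"gripper":{"type":"number"},"squeeze":{"type":"number"}},"required":["motion"]}

```bash
mkdir -p pics; cat > h.py <<'E'
import numpy as np, cv2
from scipy.spatial.transform import Rotation as R
from plant import r
def look(cam, targets, save=None):
    c=r.get_calibration(cam); img,d=r.capture(cam)
    if save: cv2.imwrite('pics/'+save,img)
    o=np.array(c['origin']); q=np.array(c['orientation'])
    M=q if q.shape==(3,3) else R.from_euler('xyz',q,degrees=True).as_matrix()
    for t in targets:
        for e in r.pinpoint(cam,t)[:2]:
            print(cam,t,round(e['conf'],2),np.round(o+M@np.array(e['at']),4))
    return img,d,o,M,c
def st():
    s=r.get_state(); print({k:np.round(s[k],3) for k in ('time_s','joints','tcp_pos','eef_rot','contact_force','gripper_width')})
E
cat > a.py <<'E'
from h import *
st()
T=['hex_pivot','hex_grip','hex_fin','hex_board','square_grip','square_fin']
for c in ('top','scene'):
    out=look(c,T,c+'1.png'); print(out[4])
E
python3 a.py
```

```text
{'time_s': np.float64(0.0), 'joints': array([-5.8665e+01,  2.0590e+01,  6.3500e-01, -2.2000e-02, -7.0135e+01,
       -1.6507e+01]), 'tcp_pos': array([ 0.173, -0.652,  0.226]), 'eef_rot': array([ 1.79908e+02, -6.00000e-03, -1.65179e+02]), 'contact_force': array([-0.024, -0.106,  0.282]), 'gripper_width': np.float64(0.087)}
top hex_pivot 0.65 [ 0.6166 -0.1609  0.0188]
top hex_grip 0.88 [ 0.485 -0.243  0.06 ]
top hex_fin 0.97 [ 0.5466 -0.2064  0.1057]
top hex_board 0.81 [ 0.5264 -0.1819  0.0035]
top square_grip 0.9 [0.4787 0.136  0.0602]
top square_fin 0.82 [0.5324 0.1799 0.1091]
top square_fin 0.57 [0.4796 0.1336 0.0593]
{'fov_y': 43.64429513007119, 'cx': 314.6380948497778, 'cy': 239.53132589335254, 'origin': array([ 0.39155181, -0.0604896 ,  1.1454597 ]), 'orientation': array([-170.44982369,    1.0792633 ,  -91.68507802])}
scene hex_pivot 0.64 [ 0.6134 -0.1589  0.0186]
scene hex_grip 0.67 [ 0.4833 -0.2504  0.0524]
scene hex_fin 0.96 [ 0.5438 -0.2103  0.1035]
scene hex_board 0.87 [ 0.528  -0.1816  0.0026]
scene hex_board 0.3 [ 0.6139 -0.1573  0.0168]
scene square_grip 0.71 [0.4745 0.1379 0.0554]
scene square_fin 0.65 [0.5362 0.1801 0.1075]
{'fov_y': 56.667825966623646, 'cx': 319.2324277906009, 'cy': 243.03270072195917, 'origin': array([1.07612255, 0.10832308, 0.50191151]), 'orientation': array([-128.71615655,    1.07746479,  104.38868043])}
```

View pics/top1.png

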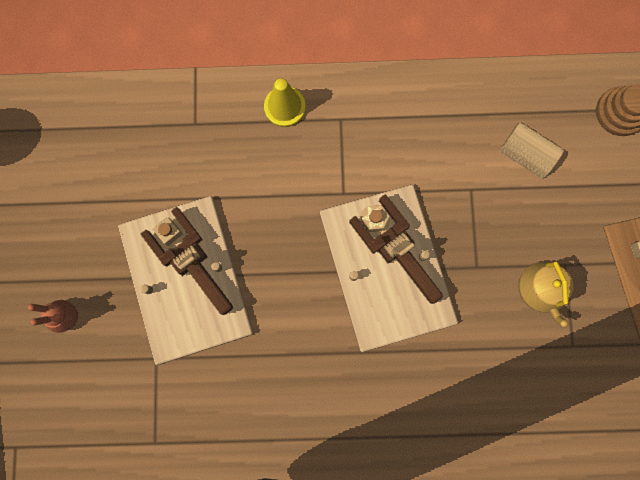

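View pics/scene1.png

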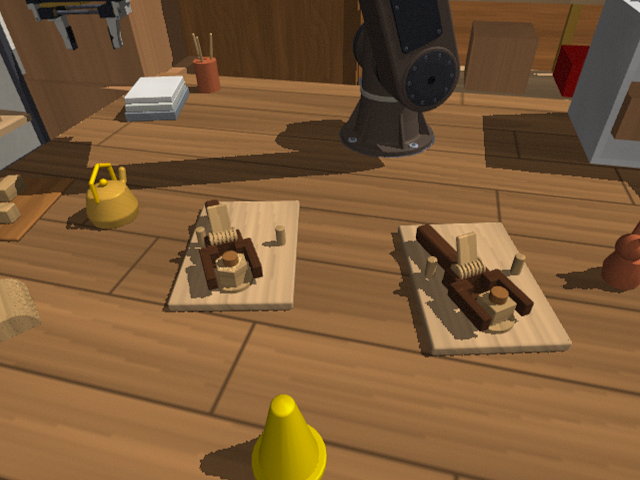

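Right board in the top view is the hex one (nut at pixel 376,216; fin 398,243; handle end 436,297); the square one is at left (168,229). In the scene view the hex board is at left (nut 232,266). The networks agree with the pictures. Moving over the handle now, gripper shut.

Emit:
send_rows(
  motion=[
    {"travel": [-0.029,0.022,0],"spin": 0},
    {"travel": [-0.029,0.022,0],"spin": 0},
    {"travel": [-0.029,0.022,0],"spin": 0},
    {"travel": [-0.029,0.022,0],"spin": 0},
    {"travel": [-0.029,0.022,0],"spin": 0},
  ],
  gripper=-1,
  squeeze=20,
)

```text
time_s: 1.12
tcp_pos: [0.2837, -0.5091, 0.2242]
eef_rot: [179.9, -0.1, -165.7]
contact_force: [0.7, 0.7, -0.1]
gripper_width: 0.0596
```

Emit:
send_rows(
  motion=[
    {"travel": [-0.029,0.022,0],"spin": 0},
    {"travel": [-0.029,0.022,0],"spin": 0},
    {"travel": [-0.029,0.022,0],"spin": 0},
    {"travel": [-0.029,0.022,0],"spin": 0},
    {"travel": [-0.029,0.022,0],"spin": 0},
  ],
)

```text
time_s: 1.53
tcp_pos: [0.4011, -0.3593, 0.2254]
eef_rot: [-179.9, -0.0, -165.8]
contact_force: [1.4, -1.3, 0.3]
gripper_width: 0.0264
```

Emit:
send_rows(
  motion=[
    {"travel": [-0.029,0.022,0],"spin": 0},
    {"travel": [-0.029,0.022,0],"spin": 0},
    {"travel": [0,0,0],"spin": -6.2},
    {"travel": [0,0,0],"spin": -6.2},
    {"travel": [0,0,0],"spin": -6.2},
  ],
)

```text
time_s: 1.95
tcp_pos: [0.4536, -0.2926, 0.227]
eef_rot: [-179.8, 0.2, -146.4]
contact_force: [-0.6, 0.2, -0.1]
gripper_width: 0.0005
```

```bash
cat > b.py <<'E'
import sys
from h import *
st()
T=['hex_pivot','hex_grip','hex_fin']
look('wrist',T,sys.argv[1]+'.png'); look('top',T); look('scene',T)
E
python3 b.py w1
```

```text
{'time_s': np.float64(1.95), 'joints': array([-1.1985e+01,  7.6230e+00, -1.6593e+01,  3.4000e-02, -6.5503e+01,
       -4.4407e+01]), 'tcp_pos': array([ 0.454, -0.293,  0.227]), 'eef_rot': array([-1.79777e+02,  1.75000e-01, -1.46378e+02]), 'contact_force': array([-0.611,  0.19 , -0.109]), 'gripper_width': np.float64(0.0)}
wrist hex_grip 0.93 [ 0.4798 -0.2462  0.055 ]
top hex_grip 0.45 [ 0.4864 -0.2443  0.0596]
scene hex_pivot 0.83 [ 0.6142 -0.1608  0.0173]
scene hex_grip 0.87 [ 0.4835 -0.249   0.0548]
scene hex_fin 0.72 [ 0.5445 -0.2064  0.1015]
```

Emit:
send_rows(
  motion=[
    {"travel": [-0.029,0.007,0],"spin": 0},
    {"travel": [-0.029,0.007,0],"spin": 0},
    {"travel": [-0.029,0.007,0],"spin": 0},
    {"travel": [0,0,0.035],"spin": 0},
    {"travel": [0,0,0.035],"spin": 0},
  ],
)

```text
time_s: 2.97
tcp_pos: [0.5215, -0.2287, 0.1634]
eef_rot: [-179.2, 0.8, -147.1]
contact_force: [-0.5, -0.2, -1.1]
gripper_width: 0.0002
```

```bash
python3 b.py w2
```

```text
{'time_s': np.float64(2.967), 'joints': array([ -3.845,  12.875, -18.972,   0.259, -57.044, -53.421]), 'tcp_pos': array([ 0.521, -0.229,  0.163]), 'eef_rot': array([-179.163,    0.759, -147.122]), 'contact_force': array([-0.535, -0.22 , -1.142]), 'gripper_width': np.float64(0.0)}
wrist hex_grip 0.68 [ 0.483  -0.248   0.0557]
wrist hex_fin 0.52 [ 0.5451 -0.208   0.105 ]
top hex_grip 0.57 [ 0.4867 -0.2439  0.0612]
scene hex_pivot 0.97 [ 0.6141 -0.1593  0.0178]
scene hex_pivot 0.53 [ 0.5435 -0.207   0.1027]
scene hex_grip 0.72 [ 0.4856 -0.2516  0.0533]
scene hex_fin 0.59 [ 0.5433 -0.2069  0.1035]
scene hex_fin 0.51 [ 0.5306 -0.1846 -0.0011]
```

Emit:
send_rows(
  motion=[
    {"travel": [0.006,0.006,0.015],"spin": 0},
    {"travel": [0,0,0.03],"spin": 0},
    {"travel": [0,0,0.025],"spin": 0},
    {"travel": [0,0,0.006],"spin": 0},
    {"travel": [0,0,0],"spin": 0},
  ],
)

```text
time_s: 3.98
tcp_pos: [0.5155, -0.2296, 0.0901]
eef_rot: [-178.9, 1.0, -147.2]
contact_force: [-0.1, -0.7, -1.1]
gripper_width: 0.0006
```

```bash
python3 -c "
from h import *
st(); i,*_=look('scene',['hex_fin']); cv2.imwrite('pics/s2.png',cv2.resize(i[180:330,150:320],None,fx=4,fy=4))"
```

```text
{'time_s': np.float64(3.983), 'joints': array([ -3.928,  16.695, -24.935,   0.397, -46.895, -53.555]), 'tcp_pos': array([ 0.515, -0.23 ,  0.09 ]), 'eef_rot': array([-178.885,    1.01 , -147.206]), 'contact_force': array([-0.144, -0.709, -1.125]), 'gripper_width': np.float64(0.001)}
scene hex_fin 0.92 [ 0.5435 -0.2067  0.1014]
```

View pics/s2.png

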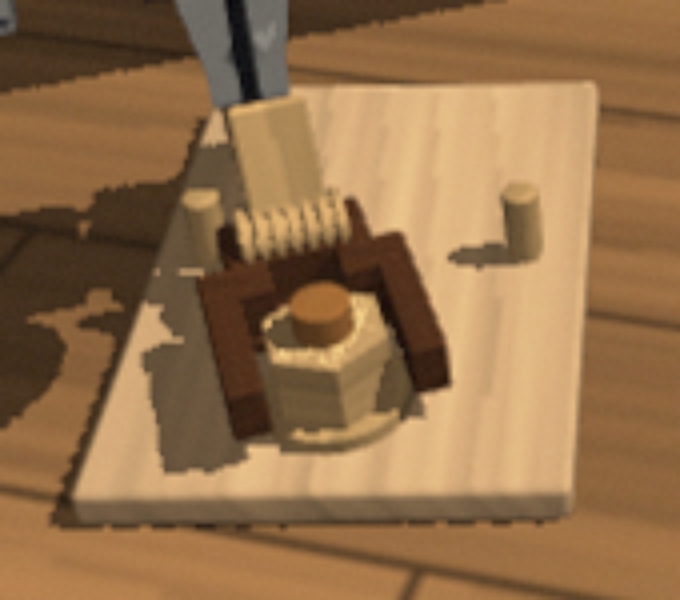

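Fin (crop ~275,150) is leaning back just in front of the shut fingers, still wide jaws. Pushing towards the nut.

Emit:
send_rows(
  motion=[
    {"travel": [-0.012,0.003,0.003],"spin": 0},
    {"travel": [-0.01,0,0.001],"spin": 0},
    {"travel": [-0.008,0,0],"spin": 0},
    {"travel": [-0.008,0,0],"spin": 0},
    {"travel": [-0.008,0,0],"spin": 0},
  ],
)

```text
time_s: 4.5
tcp_pos: [0.5568, -0.2013, 0.0934]
eef_rot: [-178.6, 1.2, -147.2]
contact_force: [-1.5, -1.7, -0.9]
gripper_width: 0.0002
```

Emit:
send_rows(
  motion=[
    {"travel": [-0.006,0,0],"spin": 0},
    {"travel": [-0.006,0,0],"spin": 0},
  ],
)

```text
time_s: 4.67
tcp_pos: [0.5666, -0.1942, 0.0933]
eef_rot: [-178.7, 1.0, -147.2]
contact_force: [-7.9, -7.9, -1.4]
gripper_width: 0.0006
```

Emit:
send_rows(
  motion=[
    {"travel": [-0.003,0,0],"spin": 0},
    {"travel": [-0.003,0,0],"spin": 0},
    {"travel": [-0.002,0,0],"spin": 0},
  ],
)

```text
time_s: 4.92
tcp_pos: [0.5682, -0.1926, 0.0923]
eef_rot: [-179.0, 0.2, -147.2]
contact_force: [-7.7, -8.5, 5.5]
gripper_width: 0.0007
```

```bash
python3 -c "
from h import *
st(); i,*_=look('scene',['hex_fin','hex_grip']); cv2.imwrite('pics/s3.png',cv2.resize(i[180:330,150:320],None,fx=4,fy=4))"
```

```text
{'time_s': np.float64(4.917), 'joints': array([  0.446,  19.827, -20.043,   1.046, -49.436, -58.303]), 'tcp_pos': array([ 0.568, -0.193,  0.092]), 'eef_rot': array([-1.78955e+02,  1.65000e-01, -1.47180e+02]), 'contact_force': array([-7.702, -8.539,  5.47 ]), 'gripper_width': np.float64(0.001)}
scene hex_fin 0.6 [ 0.583  -0.1799  0.0961]
```

View pics/s3.png

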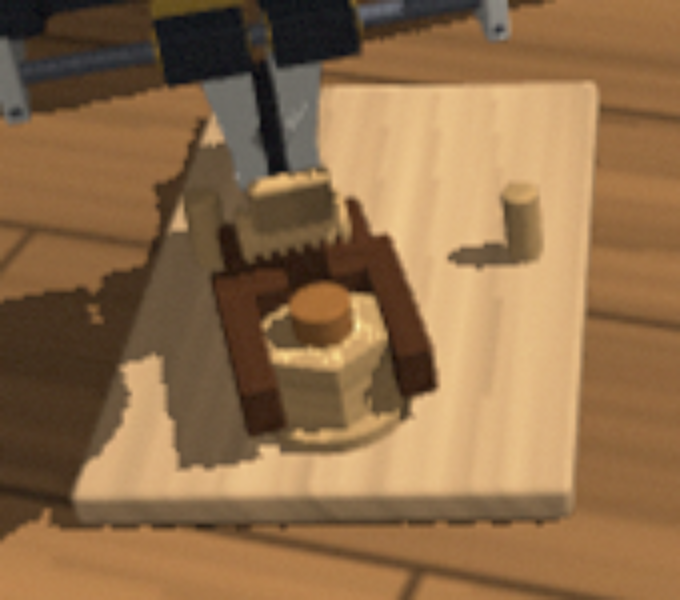

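Emit:
send_rows(
  motion=[
    {"travel": [-0.005,0,0],"spin": 0},
    {"travel": [-0.005,0,0],"spin": 0},
  ],
)

```text
time_s: 5.23
tcp_pos: [0.5699, -0.1908, 0.0914]
eef_rot: [-179.2, -0.6, -147.3]
contact_force: [-10.8, -13.5, 3.5]
gripper_width: 0.0005
```

Emit:
send_rows(
  motion=[
    {"travel": [0.012,0,0],"spin": 0},
    {"travel": [0.02,0,-0.015],"spin": 0},
    {"travel": [0.025,-0.015,-0.015],"spin": 0},
    {"travel": [0.03,-0.02,0],"spin": 0},
    {"travel": [0.025,-0.02,0],"spin": 0},
  ],
)

```text
time_s: 5.65
tcp_pos: [0.5093, -0.2963, 0.1256]
eef_rot: [-179.0, -0.6, -146.8]
contact_force: [-0.2, -0.4, -0.5]
gripper_width: 0.0005
```

```bash
python3 -c "
from h import *
st(); T=['hex_fin','hex_grip','hex_pivot']
i,*_=look('scene',T,); look('top',T); look('wrist',T); cv2.imwrite('pics/s4.png',cv2.resize(i[180:330,150:320],None,fx=4,fy=4))"
```

```text
{'time_s': np.float64(5.65), 'joints': array([-10.437,  17.022, -19.241,   1.386, -53.466, -47.186]), 'tcp_pos': array([ 0.509, -0.296,  0.126]), 'eef_rot': array([-179.001,   -0.566, -146.806]), 'contact_force': array([-0.22 , -0.428, -0.52 ]), 'gripper_width': np.float64(0.0)}
scene hex_fin 0.71 [ 0.5786 -0.1826  0.0997]
scene hex_grip 0.84 [ 0.4855 -0.2502  0.0507]
scene hex_pivot 0.92 [ 0.6112 -0.159   0.019 ]
top hex_grip 0.78 [ 0.4855 -0.2437  0.0615]
wrist hex_grip 0.89 [ 0.477  -0.2483  0.0573]
```

View pics/s4.png

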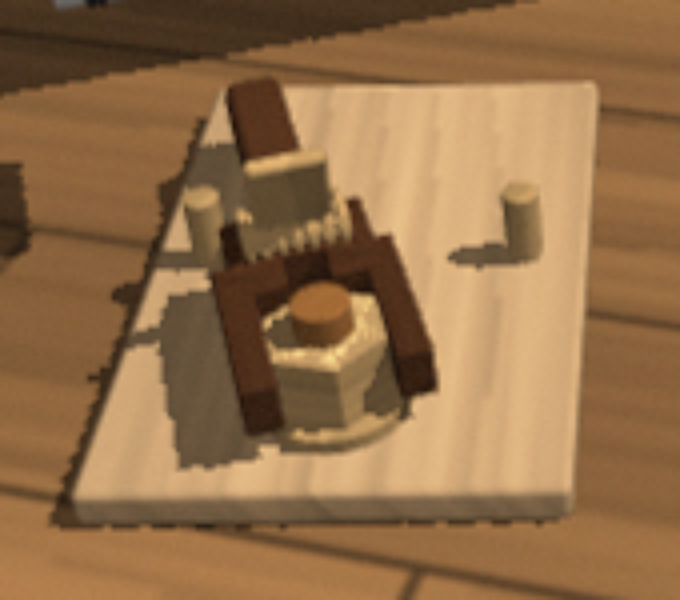

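Fin (crop 287,195) now leans towards the nut at the predicted closed position, jaws tight on the nut. Descending beside the handle.

Emit:
send_rows(
  motion=[
    {"travel": [0,0,0.03],"spin": 0},
    {"travel": [0,0,0.03],"spin": 0},
    {"travel": [0,0,0.018],"spin": 0},
    {"travel": [0,0.002,0.008],"spin": 0},
    {"travel": [0,0.01,0],"spin": 0},
  ],
)

```text
time_s: 6.67
tcp_pos: [0.5066, -0.2865, 0.0376]
eef_rot: [-178.8, -0.4, -146.7]
contact_force: [-0.1, 1.1, 0.3]
gripper_width: 0.0004
```

Emit:
send_rows(
  motion=[
    {"travel": [0,0.006,0],"spin": 0},
    {"travel": [0,0.006,0],"spin": 0},
    {"travel": [0.0015,0.0085,0],"spin": 3},
    {"travel": [0.0015,0.0085,0],"spin": 3},
    {"travel": [0.0015,0.0085,0],"spin": 3},
  ],
)

```text
time_s: 7.08
tcp_pos: [0.4834, -0.2538, 0.0406]
eef_rot: [-178.5, -0.0, -155.8]
contact_force: [0.0, -1.1, -0.5]
gripper_width: 0.0007
```

```bash
python3 -c "
from h import *
st(); T=['hex_grip']
look('scene',T,'s5.png'); look('wrist',T); look('top',T,'t5.png')
p=r.get_state()['tcp_pos'][:2]-np.array([.6147,-.1602]); print(np.hypot(*p),np.degrees(np.arctan2(*-p[::-1])))"
```

```text
{'time_s': np.float64(7.083), 'joints': array([ -6.19 ,  19.17 , -30.404,   2.014, -39.735, -61.135]), 'tcp_pos': array([ 0.483, -0.254,  0.041]), 'eef_rot': array([-1.78532e+02, -4.10000e-02, -1.55785e+02]), 'contact_force': array([ 0.009, -1.086, -0.484]), 'gripper_width': np.float64(0.001)}
scene hex_grip 0.63 [ 0.4729 -0.2313  0.0521]
top hex_grip 0.56 [ 0.4742 -0.2202  0.0645]
0.1612625244093888 35.74506950492458
```

Emit:
send_rows(
  motion=[
    {"travel": [0.0015,0.0085,0.001],"spin": 3},
    {"travel": [0.0015,0.0085,0.001],"spin": 3},
    {"travel": [0.0015,0.0085,0.001],"spin": 3},
    {"travel": [0.0015,0.0085,0.001],"spin": 3},
    {"travel": [0.0015,0.0085,0.001],"spin": 3},
  ],
)

```text
time_s: 7.8
tcp_pos: [0.4668, -0.2191, 0.0351]
eef_rot: [-178.4, 0.5, -170.9]
contact_force: [-0.4, -1.1, 0.8]
gripper_width: 0.0005
```

```bash
cat > c.py <<'E'
from h import *
st(); T=['hex_grip','hex_fin']
i,*_=look('scene',T); cv2.imwrite('pics/s6.png',cv2.resize(i[180:330,150:320],None,fx=4,fy=4)); look('top',T)
p=r.get_state()['tcp_pos'][:2]-np.array([.6147,-.1602]); print(np.hypot(*p),np.degrees(np.arctan2(*-p[::-1])))
E
python3 c.py
```

```text
{'time_s': np.float64(7.8), 'joints': array([ -2.18 ,  17.191, -34.832,   2.394, -37.185, -80.607]), 'tcp_pos': array([ 0.467, -0.219,  0.035]), 'eef_rot': array([-178.421,    0.518, -170.882]), 'contact_force': array([-0.354, -1.058,  0.839]), 'gripper_width': np.float64(0.001)}
scene hex_grip 0.77 [ 0.4606 -0.1897  0.0504]
scene hex_fin 0.85 [ 0.569  -0.1674  0.1017]
top hex_fin 0.72 [ 0.5708 -0.1681  0.1069]
0.1591989495928447 21.747773313670947
```

View pics/s6.png

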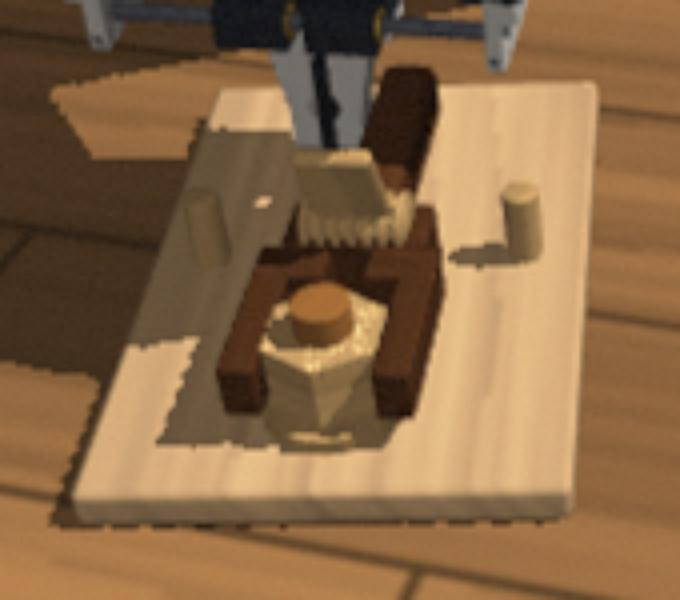

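The handle (crop 405,110) is mid-way, and the nut has turned with it (its corner has moved from 345,420 to 315,425). Continuing.

Emit:
send_rows(
  motion=[
    {"travel": [0.0015,0.0085,0],"spin": 3},
    {"travel": [0.0015,0.0085,0],"spin": 3},
    {"travel": [0.0015,0.0085,0],"spin": 3},
    {"travel": [0.0015,0.0085,0],"spin": 3},
    {"travel": [0.001,0.0065,0],"spin": 2},
  ],
)

```text
time_s: 8.52
tcp_pos: [0.458, -0.1818, 0.0339]
eef_rot: [-178.5, 0.8, 175.0]
contact_force: [-1.1, -1.6, 0.4]
gripper_width: 0.0007
```

Emit:
send_rows(
  motion=[
    {"travel": [0.001,0.0055,0],"spin": 2},
    {"travel": [0.001,0.0055,0],"spin": 2},
  ],
)

```text
time_s: 8.68
tcp_pos: [0.457, -0.171, 0.0337]
eef_rot: [-178.6, 0.9, 170.9]
contact_force: [-0.6, -1.3, 0.5]
gripper_width: 0.0004
```

Emit:
send_rows(
  motion=[
    {"travel": [0.0005,0.004,0],"spin": 1},
    {"travel": [0.0005,0.004,0],"spin": 1},
  ],
)

```text
time_s: 8.85
tcp_pos: [0.457, -0.1634, 0.0334]
eef_rot: [-178.5, 0.8, 168.8]
contact_force: [-0.4, -1.1, 2.7]
gripper_width: 0.0008
```

```bash
python3 c.py
```

```text
{'time_s': np.float64(8.85), 'joints': array([   4.966,   15.102,  -38.637,    2.788,  -35.883, -108.425]), 'tcp_pos': array([ 0.457, -0.163,  0.033]), 'eef_rot': array([-178.545,    0.849,  168.806]), 'contact_force': array([-0.399, -1.114,  2.678]), 'gripper_width': np.float64(0.001)}
scene hex_grip 0.89 [ 0.4612 -0.1344  0.0543]
scene hex_fin 0.7 [ 0.5694 -0.151   0.0997]
top hex_fin 0.75 [ 0.574  -0.1511  0.1073]
0.15729833561702036 1.1546594670487083
```

Emit:
send_rows(
  motion=[
    {"travel": [0,0.004,0],"spin": 0},
    {"travel": [0,0.004,0],"spin": 0},
  ],
)

```text
time_s: 9.32
tcp_pos: [0.4575, -0.1599, 0.0335]
eef_rot: [-178.2, 0.7, 168.9]
contact_force: [4.7, -58.3, -7.2]
gripper_width: 0.0003
```

Emit:
send_rows(
  motion=[
    {"travel": [0,0.004,0],"spin": 0},
    {"travel": [0,0.004,0],"spin": 0},
  ],
)

```text
time_s: 9.48
tcp_pos: [0.4574, -0.1605, 0.0337]
eef_rot: [-177.6, 0.5, 169.1]
contact_force: [5.4, -38.8, -5.7]
gripper_width: 0.0006
```

```bash
python3 c.py
```

```text
{'time_s': np.float64(9.483), 'joints': array([   6.025,   15.159,  -39.117,    4.226,  -36.02 , -110.4  ]), 'tcp_pos': array([ 0.457, -0.161,  0.034]), 'eef_rot': array([-177.559,    0.513,  169.061]), 'contact_force': array([  5.378, -38.806,  -5.736]), 'gripper_width': np.float64(0.001)}
scene hex_grip 0.9 [ 0.4601 -0.1339  0.0503]
scene hex_fin 0.57 [ 0.5702 -0.153   0.1017]
top hex_fin 0.74 [ 0.5723 -0.1522  0.1051]
0.15731774799208323 0.11624269081985149
```

View pics/s6.png

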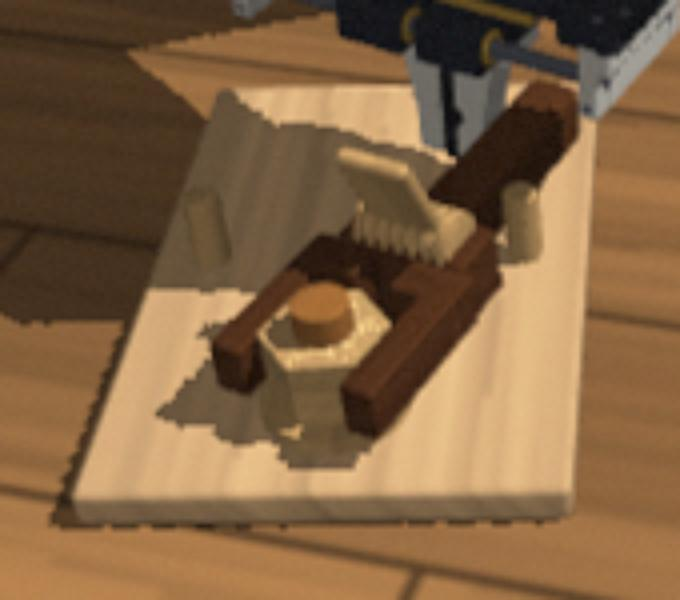

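At the far peg (handle 510,150 against peg 523,215), firm contact, fin still closed. Backing off.

Emit:
send_rows(
  motion=[
    {"travel": [0,-0.012,0],"spin": 0},
    {"travel": [0.005,-0.02,0],"spin": 0},
    {"travel": [0,-0.01,-0.03],"spin": 0},
    {"travel": [0,0,-0.04],"spin": 0},
    {"travel": [0,0,-0.04],"spin": 0},
  ],
)

```text
time_s: 10.2
tcp_pos: [0.4373, -0.2004, 0.1402]
eef_rot: [-177.3, -0.6, 168.9]
contact_force: [0.9, -0.0, -0.4]
gripper_width: 0.0002
```

Emit:
send_rows(
  motion=[
    {"travel": [0.0,-0.04,-0.02],"spin": 0},
    {"travel": [0,-0.04,0],"spin": 0},
    {"travel": [0,-0.04,0],"spin": 0},
    {"travel": [0,-0.04,0],"spin": 0},
    {"travel": [0,0,0],"spin": 0},
  ],
)

```text
time_s: 10.62
tcp_pos: [0.4144, -0.359, 0.1796]
eef_rot: [-177.2, 0.6, 169.5]
contact_force: [1.8, 0.4, 0.0]
gripper_width: 0.0002
```

```bash
python3 c.py; python3 -c "
from h import *
T=['hex_board','hex_pivot','hex_grip','hex_fin','square_grip','square_fin']
i,*_=look('top',T); cv2.imwrite('pics/t7.png',cv2.resize(i[170:370,100:480],None,fx=2,fy=2)); look('scene',T)"
```

```text
{'time_s': np.float64(10.617), 'joints': array([-18.482,   9.599, -22.144,   3.181, -57.291, -83.7  ]), 'tcp_pos': array([ 0.414, -0.359,  0.18 ]), 'eef_rot': array([-177.21 ,    0.624,  169.53 ]), 'contact_force': array([1.78 , 0.372, 0.031]), 'gripper_width': np.float64(0.0)}
scene hex_grip 0.59 [ 0.4594 -0.1314  0.0519]
scene hex_fin 0.93 [ 0.5696 -0.1509  0.1032]
0.27731753210652793 44.0469687251644
top square_grip 0.73 [0.4807 0.1347 0.0574]
top square_fin 0.7 [0.5367 0.181  0.1081]
scene hex_board 0.61 [ 0.5294 -0.1843  0.0012]
scene hex_pivot 0.73 [ 0.6118 -0.1583  0.0158]
scene hex_grip 0.9 [ 0.4629 -0.1354  0.051 ]
scene hex_fin 0.77 [ 0.5678 -0.1501  0.1004]
scene square_grip 0.66 [0.4739 0.1382 0.055 ]
scene square_fin 0.92 [0.5346 0.1767 0.107 ]
```

View pics/s6.png

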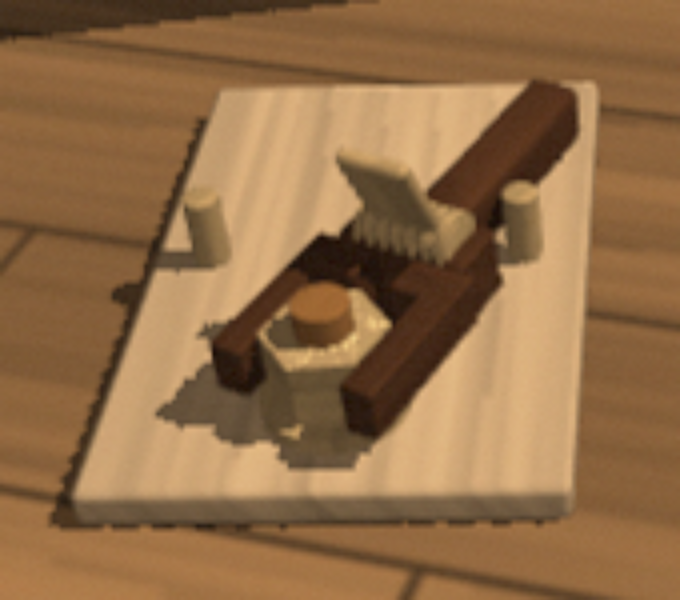

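View pics/t7.png

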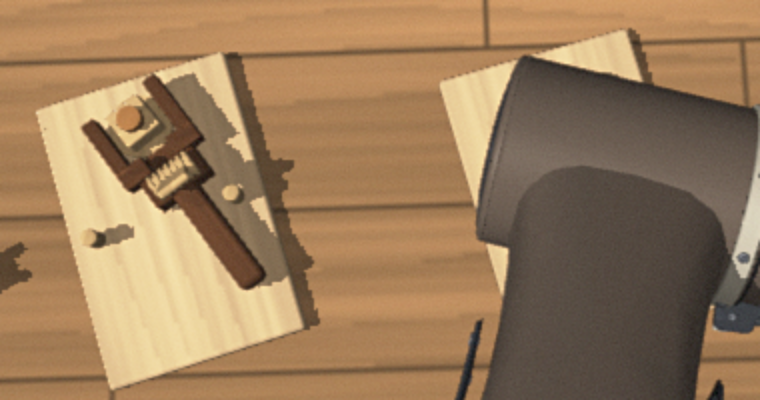

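Handle rests at the far peg; the square spanner (left, 150,175) is unchanged. The arm hides the hex board from above; clearing it for one last check.

Emit:
send_rows(
  motion=[
    {"travel": [0.0,-0.04,0],"spin": 0},
    {"travel": [0.02,-0.035,0],"spin": 0},
    {"travel": [0.02,-0.035,0],"spin": 0},
    {"travel": [0.02,-0.035,0],"spin": 0},
    {"travel": [0.02,-0.035,0],"spin": 0},
  ],
)

```text
time_s: 12.03
tcp_pos: [0.3074, -0.5183, 0.1873]
eef_rot: [-177.3, 0.7, 170.5]
contact_force: [1.7, 0.0, -0.2]
gripper_width: 0.0009
```

```bash
python3 -c "
from h import *
st()
T=['hex_pivot','hex_grip','hex_fin']
i,*_=look('top',T); cv2.imwrite('pics/t8.png',cv2.resize(i[175:325,310:470],None,fx=4,fy=4,interpolation=cv2.INTER_CUBIC))"
```

```text
{'time_s': np.float64(12.033), 'joints': array([-39.433,  13.893, -15.131,   2.381, -59.033, -61.284]), 'tcp_pos': array([ 0.307, -0.518,  0.187]), 'eef_rot': array([-177.251,    0.684,  170.49 ]), 'contact_force': array([ 1.679,  0.016, -0.188]), 'gripper_width': np.float64(0.001)}
top hex_pivot 0.74 [ 0.6127 -0.1585  0.0183]
top hex_pivot 0.39 [ 0.5275 -0.1796  0.0019]
top hex_grip 0.75 [ 0.4635 -0.1311  0.0607]
top hex_fin 0.81 [ 0.5737 -0.1508  0.1056]
top hex_fin 0.37 [ 0.5243 -0.1827  0.0026]
```

View pics/t8.png

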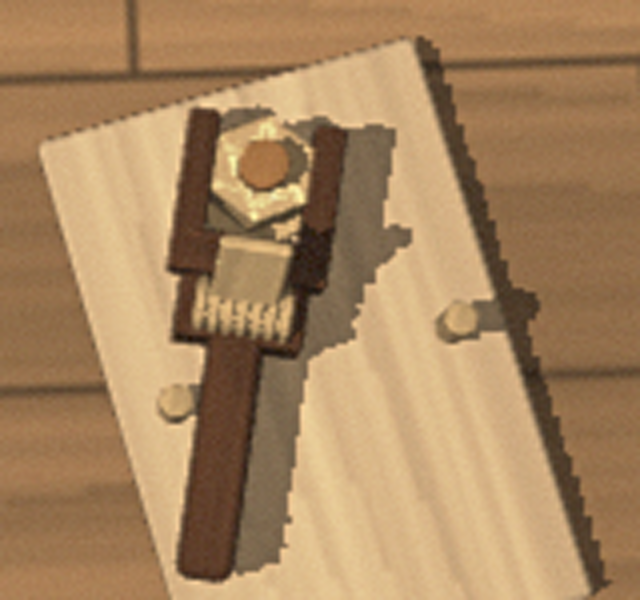

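The handle (220,460) touches the far peg (177,400). The nut (262,165) sits flat between both jaws, and the fin leans towards the nut.

```bash
python3 -c "
from plant import r
print(r.close_job())"
```

```text
the job is handed in; nothing more can be done
None
```

I rolled the hex spanner's worm towards the nut until the jaws stopped firm on it. I then pushed the handle clockwise to its far peg and withdrew the arm. The job was handed in at about 12 s.

- **Jaws:** the fin stopped firm at about 17 N. Afterwards its tip was found about 40–46 mm from the nut's axis, and 44 mm is expected when the jaws are closed. The last top picture shows the nut flat between both jaws.
- **Swing:** the handle stopped hard on the peg and touches it in the last picture. The networks put it at about 10.4° past the base x axis; I expected about 11.3°, so they agree within their error. The pictures during the swing show the nut turning with the spanner.
- **Other spanner:** the square nut's spanner measured unchanged and looked unchanged.
- **Firm push at the peg:** the last push raised the wrist force briefly to about 59 N. That is under the 120 N wrist limit, and as far as I could tell only the fingertips were in contact with the handle. It was well above the 2–4 N suggested.

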